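# Run brass bushings down the tipping tray

### The arm

A 6-joint arm with a two-finger parallel gripper is mounted at the origin on the work surface. World frame = base frame: x ahead of the robot, y to its left, z up, the work surface at z = 0. Lengths are in m, angles in degrees, forces in N, time in s.
With the tool pointing down it reaches from about 0.25 to 0.725 m from the base axis. Payload 9.7 kg.
Tool frame: the origin (TCP) lies at the very end of the fingers, on their centre line; the grasp point (between the pads) lies 19 mm behind it; y points along the fingers, x is the direction in which the jaws open and shut, and the axes are right-handed (so a half turn about y gives the same grasp; the last joint's range is limited). The gripper opens to 85 mm and grips with 20 to 120 N. Pads are 22 mm wide; open, the fingers measure 114 mm over their backs; the gripper's body (76 mm by 85 mm) begins 54 mm behind the grasp point. The pads swing forward as they close: fully open they stand 13 mm farther back than shut.
Start: joints at [64.802, 4.979, 10.078, 95.1, 0, 90], TCP at [0.234, 0.498, 0.231] pointing down, gripper open.
Joint ranges: [-179.16, 179.16], [-48.56, 103.87], [-65.8, 70.77], [-126.05, 130.52], [-82.76, 87.17], [-180, 180]. Speed limits (degrees/s): [127.2, 127.2, 147.25, 180, 180, 180].

### API

Orientations are given as [roll, pitch, yaw] about the fixed x, y, z axes, in that order (R = Rz(yaw) Ry(pitch) Rx(roll)).
In Python, from workcell import bot gives the robot as it stands.
- The arm moves only by the shell command python3 -m jog 'ROWS' [FORCE]. ROWS is JSON, a list of rows, each a list of 7 numbers: the closure, from 0 (fully open) to 1 (shut), then the shift along the world's x, y, z in units of 25 mm (1.0 is 25 mm), then the turn, a rotation vector about the world's x, y, z in units of 5 degrees (1.0 is 5 degrees). A call has 1 to 5 rows; each row is the pose to reach, as a shift and turn from the pose commanded when the call began; what a row does not reach only later rows make up. A row lasts 1/10 s, in which the tool goes at most 50 mm and 8.59 degrees, less where a joint would pass 70% of its speed; a pose out of reach is approached as far as the arm can. A call with a gripper value outside its range is refused whole. The fingers move at their own pace and stop on an object; FORCE is the grip in N (left out, the last holds). Time passes only in rows, so rows that repeat a pose let the fingers close. It gives the time, the measured TCP pose, the force and the opening at its end, in the units of the state.
- bot.get_obs(): the state, without advancing time (a new reading comes with each control period).
- bot.camera(name): name is "scene" or "top"; returns (picture, depth): 384x512x3 uint8, red, green, blue; 384x512 float32, m along the optical axis (not along the pixel's ray), 0 where there is no reading.
- bot.camera_model(name): a dict with "fx", "fy", "cx", "cy" (pixels), "rvec" (rotation vector, rad) and "tvec" (3), from world to camera coordinates, as OpenCV has them. Camera axes: x right, y down, z forward; pixel columns grow to the right and rows downward; lengths in m; the calibration is good to about 2 mm. A picture is of the moment at which its call begins. camera_model takes no time and is no camera call.
- bot.job_done(): hands the job in, once; it reports no verdict.
Trained networks look in the newest picture that a camera, given by its name, has taken for a name from the list of things; names that differ only in an ending like _2 or _b are one class to them, and where a whole thing is asked for, a point or a joint stands for the part that bears it (a point fixed in the world has none). Each returns a list of dicts, best first, with "conf" (0 to 1); they miss things now and then, are a little off and sometimes report something else, mostly with a low value. They report only what shows in the picture. A call takes as long as a camera call.
- bot.regions_of(camera, label): "pixels" (384x512 bool, what is visible of it) and "point" ([row, column] in pixels, amid what is visible of it).
The state is a dict: "time": time; "q": joint angles; "qd": joint speeds; "joint_efforts": joint torques, N m; "ee_pos": TCP position; "tcp_rot": TCP orientation; "wrist_force": force on the tool from outside, world axes, zero at the start; "torque": the same for the moment, N m; "opening": finger opening in m.
Only numpy, scipy, OpenCV 4.12 (cv2) and the standard library are available. Lean on these libraries where they do the work, as an engineer would, in place of code of your own. Each camera call takes 0.05 s, during which the arm holds its last target. There are 200 camera calls.

### The job

Stand the brass bushing from the black rubber pad upright in the loading end of the tipping tray, the half away from the yellow tab, with the two already there. Then push the yellow tab down until the tray squeezes the red buffer under it, and keep it there with a light press of about 7 N on the buffer (never above 15 N) for a good second, until all three bushings have slid to the tab end. Let the tray up gently, under control, until it is level again; do not let it snap back, and leave everything else on the bench alone.

Things in the scene. Friction and masses are not known exactly. Their poses are not given: they have to be found in the camera images.
- bushing_new_mid (a point): centre (half-way up) of the brass bushing standing upright on the black rubber pad (170 x 110 x 14 mm): flanged cylinder 30 mm tall, body 22 mm diameter, foot flange 28 mm diameter and 5 mm high, about 60 g. z = its axis. A plug gauge stands 80 to 120 mm from it on the pad.
- bushing_a_mid (a point): centre (half-way up) of one of the two like brass bushings already in the tray's loading end
- bushing_b_mid (a point): centre (half-way up) of the other bushing already in the tray's loading end
- tray_floor (a point): middle of the tray floor's top face, 4 mm over the hinge axis (along y, 135 mm above the bench). Turns with the tray: x to the tab end, y across, z out of the floor. Inside 252 (x) by 112 (y) mm, walls 18 mm high. Loading end = negative x; the two bushings stand there at x -105 to -85, y about +36 and -36 mm, so x = -45, y = 0 is free. Bushings must finish with centres beyond x = +70 mm.
- tray_tab (a point): middle of the top face of the yellow push tab, on the tray at x = 165, y = 0, z = 0 mm in the tray_floor frame, same axes. The tab is a flat plate 60 mm along x (outside the end wall, from x = 130 to 190), 64 mm across and 4 mm thick. Push it down from above.
- tray (a joint): tilt in rad: 0 = level, its rest and upper limit; grows as the tab goes down. A spring (0.8 N m at level plus 1.0 N m per rad) pulls it back: 4 to 10 N at the tab while swinging free, falling by up to 3.5 N as the bushings slide to the tab end. They start to slide between 0.25 and 0.43 rad. The buffer is met between 0.44 and 0.64 rad, unknown beforehand.
- buffer_seat (a point): fixed point 72 mm above the bench under the tray, 105 mm from the hinge; the red buffer's top stands up to 12 mm above or below it (screw setting, unknown). The buffer gives 1 mm per 6 N: about 2.7 N more at the tab per mm of tab travel (0.04 N per mm swinging free). Wanted while holding: 4 to 10 N on the buffer = 2.5 to 6.5 N at the tab on top of the free-swing force; over 15 N is too much.
- bin_big: blue open bin 120 x 200 x 85 mm, bystander; origin at the centre of its underside
- bin_small: blue open bin 120 x 160 x 65 mm, bystander; origin at the centre of its underside
- oil_can: red can 56 mm diameter, 130 mm tall, bystander; origin at the centre of its underside
- plug_gauge: dark steel plug gauge 26 mm diameter, 50 mm tall, on the rubber pad, bystander; origin at the centre of its underside
- brush_grip (a point): grip of a brush lying on the bench, bystander
- wrench_grip (a point): grip of a wrench lying on the bench, bystander
- screwdriver_grip (a point): grip of a screwdriver lying on the bench, bystander

How it is judged (in metres and radians):
On the way, in this order (a step that is already met when the one before it is completed fails the run):
1. the bushing from the pad stands upright and released in the loading half of the level tray (x of bushing_new_mid in the frame of tray_floor between -0.126 and -0.01 m and y of bushing_new_mid in the frame of tray_floor between -0.056 and 0.056 m and z of bushing_new_mid in the frame of tray_floor between 0.01 and 0.02 m and angle between bushing_new_mid's own z axis and vertical below 0.1 rad and contact force between the fingers and bushing_new below 0.1 N and value of joint tray below 0.05 rad), for 0.2 s.
2. the tray is held on the buffer with 4 to 10 N on it for 0.8 s, with all three bushings at the tab end (contact force between tray and buffer between 4 and 10 N and x of each of bushing_new_mid, bushing_a_mid, bushing_b_mid in the frame of tray_floor above 0.07 m and z of bushing_new_mid in the frame of tray_floor between 0.008 and 0.022 m and z of bushing_a_mid in the frame of tray_floor between 0.008 and 0.022 m and z of bushing_b_mid in the frame of tray_floor between 0.008 and 0.022 m), for 0.8 s.
At the end, for the whole second after the job is handed in: the tray is level again (within 0.04 rad) and all three bushings stand upright and at rest on its floor at the tab end (centres more than 70 mm from the tray's middle toward the tab) (value of joint tray below 0.04 rad and x of each of bushing_new_mid, bushing_a_mid, bushing_b_mid in the frame of tray_floor above 0.07 m and z of bushing_new_mid in the frame of tray_floor between 0.008 and 0.022 m and z of bushing_a_mid in the frame of tray_floor between 0.008 and 0.022 m and z of bushing_b_mid in the frame of tray_floor between 0.008 and 0.022 m and angle between each of bushing_new_mid, bushing_a_mid, bushing_b_mid's own z axis and vertical below 0.15 rad and linear speed of each of bushing_new, bushing_a, bushing_b below 0.02 m/s); the robot touches nothing.
It fails at once if the buffer is pressed with more than 15 N (contact force between tray and buffer above 15 N).
It fails at once if the tray snaps back (swings up faster than 1.8 rad/s) (velocity of joint tray below -1.8 rad/s).
It fails at once if a bystander is moved more than 30 mm (distance of any of bin_big, bin_small, screwdriver_grip, brush_grip, wrench_grip, oil_can, plug_gauge from where it was at the start of the episode above 0.03 m).
It also fails if it takes over 72 s, if anything falls off the work surface, if the arm or the gripper's body presses on something with over 40 N, if the wrist force passes 120 N, or if a joint passes its speed limit or range.

## Working session

There is one attempt and no reset: what is moved stays moved. The work goes in short steps, Python scripts to look and compute and a shell command to move; the robot and the scene stay as the last step left them, time stands still between calls to the robot, and variables do not carry over. Pictures are saved under pics/ and viewed, about 8 in all and at most 12, crops included, and the job is handed in when it is done.

```bash
mkdir -p pics && ls
cat > h.py <<'E'
import numpy as np, cv2
from workcell import bot
def world(cam,depth,mask):
    m=bot.camera_model(cam); R=cv2.Rodrigues(np.array(m["rvec"],float))[0]; t=np.array(m["tvec"],float).reshape(3)
    r,c=np.nonzero(mask&(depth>0)); z=depth[r,c]
    P=np.stack([(c-m["cx"])/m["fx"]*z,(r-m["cy"])/m["fy"]*z,z],1)
    return (P-t)@R
E
python3 - <<'E'
from h import *
o=bot.get_obs(); print({k:np.round(v,3) for k,v in o.items()})
ims=[]
for cam in("scene","top"):
    p,d=bot.camera(cam); np.save(f"d_{cam}.npy",d); cv2.imwrite(f"pics/{cam}0.png",p[...,::-1])
    m=bot.camera_model(cam); R=cv2.Rodrigues(np.array(m["rvec"],float))[0]; print(cam,"campos",-R.T@np.array(m["tvec"]).reshape(3))
    for l in("bushing_new_mid","tray_floor","tray_tab","plug_gauge","bin_big","bin_small","oil_can","brush_grip"):
        for x in bot.regions_of(cam,l)[:4]:
            P=world(cam,d,x["pixels"])
            if len(P): print(cam,l,round(x["conf"],2),np.round(x["point"]),len(P),np.round(np.median(P,0),3),np.round(np.percentile(P,3,0),3),np.round(np.percentile(P,97,0),3))
E
```

```text
pics
{'time': np.float64(0.0), 'q': array([ 6.4803e+01,  5.0090e+00,  1.0034e+01,  9.5098e+01, -1.0000e-03,
        9.0001e+01]), 'qd': array([-0.03 , -0.079, -0.04 , -0.016,  0.001,  0.11 ]), 'joint_efforts': array([ 0.0000e+00, -5.2039e+01,  4.6481e+01,  1.6000e-02,  0.0000e+00,
        0.0000e+00]), 'ee_pos': array([0.234, 0.497, 0.231]), 'tcp_rot': array([-9.0001e+01,  7.3000e-02,  6.4802e+01]), 'wrist_force': array([ 0.086, -0.456, -0.671]), 'torque': array([-0.024,  0.003, -0.024]), 'opening': np.float64(0.086)}
scene campos [ 1.26814765 -1.0479551   1.24674064]
scene bushing_new_mid 0.56 [220. 324.] 2397 [0.786 0.072 0.038] [ 0.728 -0.029  0.003] [0.85  0.172 0.086]
scene tray_floor 0.74 [156. 257.] 1903 [0.475 0.117 0.141] [ 0.4   -0.031  0.132] [0.547 0.274 0.159]
scene tray_floor 0.55 [273. 252.] 2348 [ 0.716 -0.252  0.026] [ 0.656 -0.335  0.001] [ 0.783 -0.172  0.066]
scene tray_tab 0.7 [158. 259.] 1851 [0.477 0.113 0.141] [ 0.407 -0.032  0.134] [0.547 0.263 0.159]
scene plug_gauge 0.51 [258. 176.] 88 [ 0.5   -0.358  0.041] [ 0.488 -0.366  0.018] [ 0.509 -0.347  0.064]
sce
[... 1166 characters left out ...]
top tray_floor 0.19 [173. 156.] 176 [0.7   0.378 0.006] [ 0.664  0.306 -0.001] [0.74  0.435 0.014]
top tray_tab 0.57 [222. 215.] 2591 [0.48  0.12  0.139] [ 0.413 -0.02   0.132] [0.541 0.272 0.158]
top plug_gauge 0.43 [214. 336.] 44 [ 0.492 -0.346  0.043] [ 0.482 -0.359  0.011] [ 0.506 -0.339  0.068]
top bin_big 0.86 [143. 225.] 1734 [0.792 0.078 0.033] [ 0.724 -0.017 -0.   ] [0.845 0.17  0.087]
top bin_small 0.67 [168. 311.] 1384 [ 0.721 -0.25   0.017] [ 0.654 -0.327 -0.002] [ 0.779 -0.168  0.066]
top oil_can 0.68 [185. 374.] 273 [ 0.613 -0.475  0.124] [ 0.592 -0.505  0.027] [ 0.638 -0.457  0.135]
top brush_grip 0.82 [233. 129.] 429 [0.449 0.467 0.018] [0.337 0.446 0.   ] [0.521 0.486 0.026]
```

Run:
```python
import cv2,numpy as np
a=cv2.imread("pics/scene0.png")[100:340,90:410]; b=cv2.imread("pics/top0.png")[110:300,100:400]
cv2.imwrite("pics/a.png",cv2.resize(a,(800,600),interpolation=cv2.INTER_CUBIC))
cv2.imwrite("pics/b.png",cv2.resize(b,(800,507),interpolation=cv2.INTER_CUBIC))
```

```text
(no output)
```

View pics/a.png

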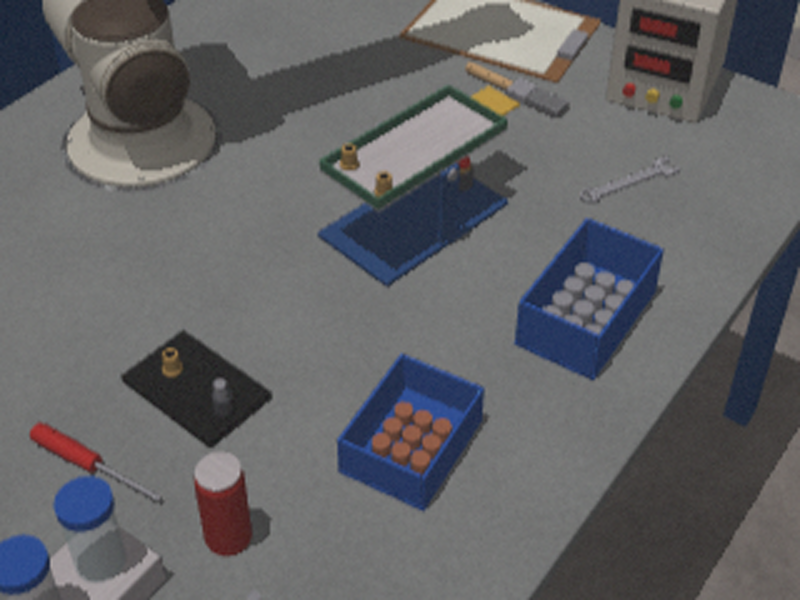

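View pics/b.png

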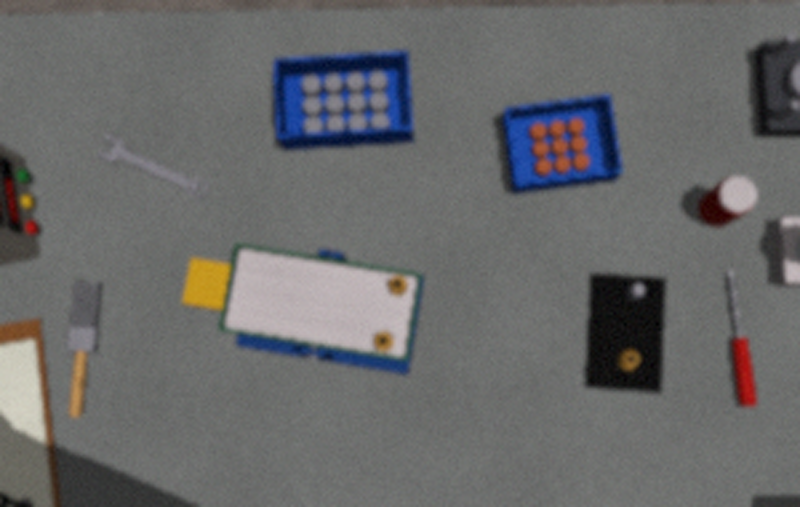

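The scene crop shows the tray in the middle with the tab at its +y end, at about (495,100), and two bushings at the near end, (348,155) and (383,182). The new bushing is at (171,360) on the pad, with the plug gauge at (221,395). The top crop agrees: bushing (628,359), gauge (638,290), tab (207,283).

```bash
cat >> h.py <<'E'
def hsv(p): return cv2.cvtColor(p,cv2.COLOR_RGB2HSV).astype(int)
def tray(n):
    "tilt-free estimate from the top picture; returns centre xy and x-axis angle"
E
python3 - <<'E'
from h import *
for cam in("top","scene"):
    p=cv2.imread(f"pics/{cam}0.png"); d=np.load(f"d_{cam}.npy"); h=cv2.cvtColor(p,cv2.COLOR_BGR2HSV).astype(int)
    al=world(cam,np.where(d>0,d,1),np.ones(d.shape,bool)).reshape(384,512,3)
    X,Y,Z=al[...,0],al[...,1],al[...,2]
    near=(X>.35)&(X<.6)&(Y>-.06)&(Y<.36)
    tr=near&(Z>.12)&(Z<.17)
    wh=tr&(h[...,1]<60)&(h[...,2]>110)
    r=cv2.minAreaRect(al[wh][:,:2].astype(np.float32)); print(cam,"floor",r, np.median(al[wh],0),wh.sum())
    r2=cv2.minAreaRect(al[tr][:,:2].astype(np.float32)); print(" alltray",r2)
    ye=near&(h[...,0]>20)&(h[...,0]<32)&(h[...,1]>150)&(Z>.12)&(Z<.15); P=al[ye]; print(" tab",P.mean(0),np.median(P[:,2]),len(P), cv2.minAreaRect(P[:,:2].astype(np.float32)))
    br=(h[...,0]>12)&(h[...,0]<28)&(h[...,1]>90)
    for name,b in(("traybr",near&(Y<.05)&(Z>.145)&(Z<.185)&br),("new",(X>.34)&(X<.45)&(Y>-.4)&(Y<-.28)&(Z>.018)&br),("gauge",(X>.45)&(X<.55)&(Y>-.4)&(Y<-.3)&(Z>.03))):
        n,l,s,c=cv2.connectedComponentsWithStats(b.astype(np.uint8))
        for i in range(1,n):
            if s[i,4]>8: Q=al[l==i]; print(" ",name,s[i,4],Q.mean(0).round(4),"min",Q.min(0).round(3),"max",Q.max(0).round(3), "topmean",Q[Q[:,2]>Q[:,2].max()-.006].mean(0).round(4))
E
```

```text
top floor ((0.4758926033973694, 0.10095387697219849), (0.2521728575229645, 0.15340463817119598), 79.54557037353516) [0.47676949 0.10582593 0.13877967] 2057
 alltray ((0.47660160064697266, 0.12775039672851562), (0.32321786880493164, 0.15210522711277008), 87.27608489990234)
 tab [0.50476415 0.25919177 0.13890434] 0.1388480565810782 249 ((0.5047633647918701, 0.2590970993041992), (0.055569108575582504, 0.06087503954768181), 80.3239517211914)
  traybr 31 [ 0.4961 -0.0045  0.1671] min [ 0.486 -0.013  0.147] max [0.505 0.006 0.175] topmean [ 0.4952 -0.0037  0.1712]
  traybr 32 [0.42   0.015  0.1673] min [0.412 0.005 0.146] max [0.43  0.025 0.175] topmean [0.4203 0.0159 0.1715]
  new 36 [ 0.394  -0.337   0.0377] min [ 0.382 -0.35   0.019] max [ 0.406 -0.325  0.05 ] topmean [ 0.3944 -0.3399  0.0466]
  gauge 37 [ 0.4931 -0.3486  0.0505] min [ 0.482 -0.363  0.033] max [ 0.507 -0.338  0.07 ] topmean [ 0.4926 -0.35    0.067 ]
scene floor ((0.4746469259262085, 0.09905018657445908), (0.2615552246570587, 0.1562306135892868), 76.6895980834961) [0.46970708 0.10915206 0.13947346] 1043
 alltray ((0.48245179653167725, 0.12867078185081482), (0.3285243809223175, 0.15988826751708984), 78.34050750732422)
 tab [0.50849604 0.26438942 0.13903432] 0.1391299106693525 73 ((0.5082910060882568, 0.26297664642333984), (0.038396451622247696, 0.05733771249651909), 79.76268768310547)
  traybr 39 [0.4252 0.0085 0.1588] min [ 0.413 -0.004  0.145] max [0.434 0.023 0.171] topmean [0.4225 0.0099 0.1686]
  traybr 33 [ 0.4999 -0.0134  0.1597] min [ 0.488 -0.022  0.146] max [ 0.51  -0.002  0.173] topmean [ 0.5037 -0.0109  0.1696]
  new 56 [ 0.3988 -0.3442  0.0346] min [ 0.388 -0.354  0.019] max [ 0.408 -0.332  0.049] topmean [ 0.3954 -0.343   0.0453]
  gauge 77 [ 0.4983 -0.3558  0.0483] min [ 0.483 -0.369  0.03 ] max [ 0.51  -0.342  0.067] topmean [ 0.4955 -0.3546  0.0637]
```

```bash
python3 -m jog '[[0,0.4,-2,0,0,0,1.5],[0,0.8,-4,0,0,0,3],[0,1.2,-6,0,0,0,3],[0,1.6,-8,0,0,0,3],[0,2,-10,0,0,0,3]]' 30; python3 -c "
from h import *
print(bot.get_obs()['q'].round(1))"
```

```text
time: 1.4
ee_pos: [0.283, 0.2508, 0.2313]
tcp_rot: [-90.0, -0.0, 79.9]
wrist_force: [1.3, -0.4, 0.6]
opening: 0.0856
[ 41.5 -18.3 -11.   97.3  -0.   51.7]
```

```bash
python3 -m jog '[[0,0.4,-2,0,0,0,0],[0,0.8,-4,0,0,0,0],[0,1.2,-6,0,0,0,0],[0,1.6,-8,0,0,0,0],[0,2,-10,0,0,0,0]]'; python3 -m jog '[[0,0.4,-2,0,0,0,0],[0,0.8,-4,0,0,0,0],[0,1.2,-6,0,0,0,0],[0,1.6,-8,0,0,0,0],[0,2,-10,0,0,0,0]]'
```

```text
time: 1.9
ee_pos: [0.3321, 0.0054, 0.2317]
tcp_rot: [-90.1, -0.0, 79.8]
wrist_force: [1.7, 0.2, -0.7]
opening: 0.0853
time: 2.4
ee_pos: [0.381, -0.2402, 0.2315]
tcp_rot: [-90.0, 0.0, 79.8]
wrist_force: [0.6, 1.2, 1.4]
opening: 0.0855
```

```bash
python3 -m jog '[[0,0.2,-1.75,0,0,0,0],[0,0.4,-3.5,-1.6,0,0,0],[0,0.4,-3.5,-3.2,0,0,0],[0,0.4,-3.5,-4.4,0,0,0],[0,0.4,-3.5,-4.4,0,0,0]]'
python3 - <<'E'
from h import *
for cam in("scene",):
    p,d=bot.camera(cam); cv2.imwrite("pics/c.png",cv2.resize(p[215:305,110:230],(800,600),interpolation=cv2.INTER_CUBIC)[...,::-1])
print(bot.get_obs()["ee_pos"],bot.get_obs()["wrist_force"])
E
```

```text
time: 2.9
ee_pos: [0.3893, -0.3241, 0.1169]
tcp_rot: [-89.6, -0.2, 79.8]
wrist_force: [0.2, 0.2, -0.1]
opening: 0.0854
[ 0.39030893 -0.32464426  0.1200581 ] [-0.09640843 -0.21282533  0.86054577]
```

View pics/c.png

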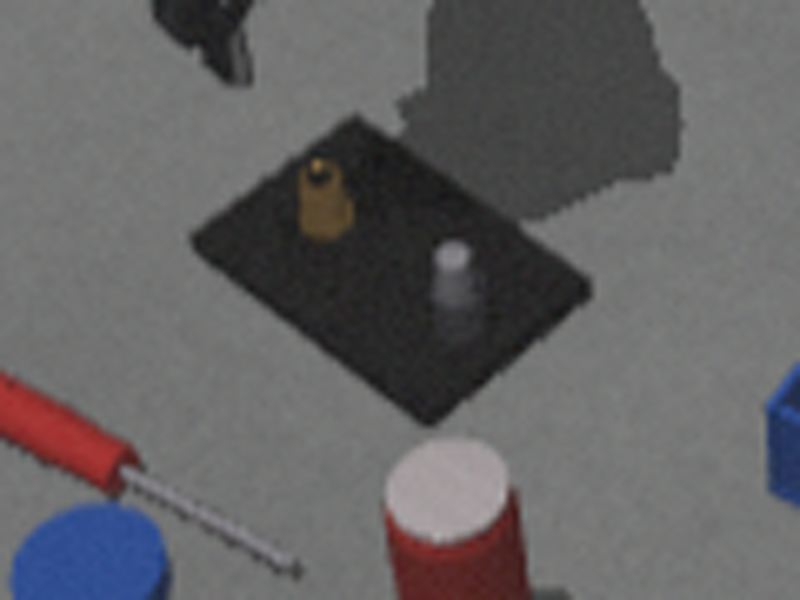

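The close scene crop shows the bushing upright at (325,200), the gauge at (455,290), and the gripper above and behind them. I'll correct by (+5, -15) mm, descend and grip.

```bash
python3 -m jog '[[0,0.2,-0.6,0,0,0,0],[0,0.2,-0.6,-1,0,0,0],[0,0.2,-0.6,-2.5,0,0,0],[0,0.2,-0.6,-3.9,0,0,0],[0,0.2,-0.6,-3.9,0,0,0]]'; python3 -m jog '[[0,0,0,0,0,0,0],[0,0,0,0,0,0,0]]'
```

```text
time: 3.45
ee_pos: [0.3953, -0.339, 0.0221]
tcp_rot: [-89.8, -0.1, 79.8]
wrist_force: [0.1, 0.6, 0.9]
opening: 0.0852
time: 3.65
ee_pos: [0.3977, -0.3413, 0.0271]
tcp_rot: [-90.2, 0.1, 79.8]
wrist_force: [0.7, 0.2, -0.2]
opening: 0.0853
```

```bash
python3 -m jog '[[0,0,0,0,0,0,0],[0,0,0,0,0,0,0],[0,0,0,0,0,0,0]]'
```

```text
time: 3.95
ee_pos: [0.3966, -0.3405, 0.0246]
tcp_rot: [-90.1, 0.0, 79.8]
wrist_force: [-0.1, 0.3, -0.4]
opening: 0.0853
```

```bash
python3 -m jog '[[0,0,0,-0.1,0,0,0],[0.9,0,0,-0.1,0,0,0],[0.9,0,0,-0.1,0,0,0],[0.9,0,0,-0.1,0,0,0],[0.9,0,0,-0.1,0,0,0]]' 30;python3 -m jog '[[0.9,0,0,0,0,0,0],[0.9,0,0,0,0,0,0],[0.9,0,0,0,0,0,0]]'
```

```text
time: 4.45
ee_pos: [0.3962, -0.3403, 0.0213]
tcp_rot: [-90.0, -0.0, 79.8]
wrist_force: [0.4, -0.8, 0.1]
opening: 0.0284
time: 4.75
ee_pos: [0.3963, -0.3404, 0.0214]
tcp_rot: [-90.0, 0.0, 79.8]
wrist_force: [-0.3, 0.2, 2.4]
opening: 0.0211
```

```bash
python3 -m jog '[[0.9,0,0,1,0,0,0],[0.9,0,0,2.7,0,0,0],[0.9,0,0,4.5,0,0,0],[0.9,0,0,6.3,0,0,0],[0.9,0,0,8,0,0,0]]';python3 -m jog '[[0.9,0,0.5,0,0,0,0],[0.9,0.2,1.8,0,0,0,0],[0.9,0.5,3.2,0,0,0,0],[0.9,0.8,4.6,0,0,0,0],[0.9,1.1,6,0,0,0,0]]'
```

```text
time: 5.25
ee_pos: [0.396, -0.3401, 0.2232]
tcp_rot: [-90.0, 0.0, 79.8]
wrist_force: [0.7, -0.2, -1.1]
opening: 0.0206
time: 5.75
ee_pos: [0.4236, -0.1888, 0.2206]
tcp_rot: [-90.0, -0.0, 79.8]
wrist_force: [1.0, -0.4, -0.2]
opening: 0.0212
```

```bash
python3 -m jog '[[0.9,0.3,1.5,0,0,0,0],[0.9,0.6,3,0,0,0,0],[0.9,0.9,4.5,0,0,0,0],[0.9,1.2,6,0,0,0,0],[0.9,1.5,7.2,0,0,0,0]]'; python3 -m jog '[[0.9,0,0,0,0,0,0],[0.9,0,0,0,0,0,0],[0.9,0,0,0,0,0,0],[0.9,0,0,0,0,0,0]]'
```

```text
time: 6.25
ee_pos: [0.461, -0.0082, 0.2207]
tcp_rot: [-90.0, -0.0, 79.8]
wrist_force: [0.4, -0.5, -0.8]
opening: 0.0212
time: 6.65
ee_pos: [0.4611, -0.0111, 0.2212]
tcp_rot: [-90.0, 0.0, 79.7]
wrist_force: [-0.2, 0.2, -0.5]
opening: 0.0212
```

```bash
python3 -m jog '[[0.9,0.1,0.9,0,0,0,0],[0.9,0.2,1.8,0,0,0,0],[0.9,0.3,2.6,0,0,0,0],[0.9,0.3,2.6,-1,0,0,0],[0.9,0.3,2.6,-1,0,0,0]]'; python3 -m jog '[[0.9,0,0,0,0,0,0],[0.9,0,0,0,0,0,0]]'
python3 - <<'E'
from h import *
p,d=bot.camera("scene"); cv2.imwrite("pics/d.png",cv2.resize(p[110:215,190:330],(800,600),interpolation=cv2.INTER_CUBIC)[...,::-1])
print(bot.get_obs()["ee_pos"],bot.get_obs()["wrist_force"])
E
```

```text
time: 7.15
ee_pos: [0.4678, 0.0543, 0.1938]
tcp_rot: [-89.8, 0.1, 79.8]
wrist_force: [0.7, -0.5, -0.5]
opening: 0.021
time: 7.35
ee_pos: [0.469, 0.0541, 0.1973]
tcp_rot: [-90.1, -0.0, 79.7]
wrist_force: [0.4, 0.0, -0.2]
opening: 0.0212
[0.46905597 0.05416408 0.197334  ] [-0.11439375 -0.32521798 -0.3983162 ]
```

View pics/d.png

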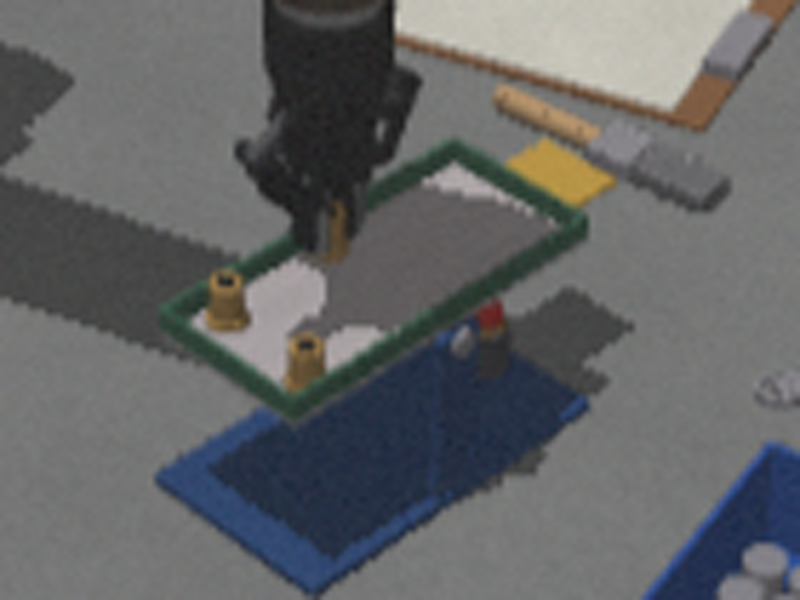

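The bushing hangs upright in the fingers at (335,230), over the loading half and clear of the other two at (228,300) and (305,362). Lowering it now.

```bash
python3 -m jog '[[0.9,0,0,-0.7,0,0,0],[0.9,0,0,-1.3,0,0,0],[0.9,0,0,-1.7,0,0,0],[0.9,0,0,-1.8,0,0,0],[0.9,0,0,-1.8,0,0,0]]';python3 -m jog '[[0.9,0,0,0,0,0,0],[0.9,0,0,0,0,0,0],[0.9,0,0,0,0,0,0]]'; python3 -m jog '[[0.9,0,0,-0.04,0,0,0],[0.9,0,0,-0.08,0,0,0],[0.9,0,0,-0.08,0,0,0]]'
```

```text
time: 7.9
ee_pos: [0.4688, 0.0546, 0.1516]
tcp_rot: [-90.0, -0.0, 79.8]
wrist_force: [0.3, -0.5, -0.3]
opening: 0.0209
time: 8.2
ee_pos: [0.469, 0.0548, 0.1518]
tcp_rot: [-90.0, -0.0, 79.8]
wrist_force: [-0.3, -0.0, -0.7]
opening: 0.0211
time: 8.5
ee_pos: [0.4687, 0.0547, 0.1491]
tcp_rot: [-90.0, 0.0, 79.8]
wrist_force: [-0.5, -0.3, -1.2]
opening: 0.021
```

```bash
python3 -m jog '[[0.9,0,0,-0.04,0,0,0],[0.9,0,0,-0.06,0,0,0],[0.9,0,0,-0.06,0,0,0]]'; python3 -m jog '[[0.9,0,0,-0.03,0,0,0],[0.9,0,0,-0.05,0,0,0],[0.9,0,0,-0.05,0,0,0]]'
```

```text
time: 8.8
ee_pos: [0.4687, 0.0547, 0.1477]
tcp_rot: [-90.0, 0.0, 79.8]
wrist_force: [-0.5, 0.3, -0.3]
opening: 0.021
time: 9.1
ee_pos: [0.4687, 0.0547, 0.1464]
tcp_rot: [-90.0, 0.0, 79.8]
wrist_force: [-1.0, 0.1, -1.0]
opening: 0.0212
```

```bash
python3 -m jog '[[0.9,0,0,-0.03,0,0,0],[0.9,0,0,-0.05,0,0,0],[0.9,0,0,-0.05,0,0,0]]'; python3 -c "
from h import *
print(bot.get_obs()['wrist_force'])"
```

```text
time: 9.4
ee_pos: [0.4689, 0.0547, 0.1462]
tcp_rot: [-90.1, -0.0, 79.8]
wrist_force: [-2.0, 0.4, 7.1]
opening: 0.0206
[-2.02310374  0.38828507  7.08751795]
```

```bash
python3 -m jog '[[0.7,0,0,0.03,0,0,0],[0.6,0,0,0.03,0,0,0],[0.5,0,0,0.03,0,0,0],[0.45,0,0,0.03,0,0,0],[0.45,0,0,0.03,0,0,0]]'; python3 -m jog '[[0.45,0,0,0.3,0,0,0],[0.45,0,0,1,0,0,0],[0.45,0,0,2,0,0,0],[0.45,0,0,3,0,0,0],[0.45,0,0,3,0,0,0]]'
python3 - <<'E'
from h import *
p,d=bot.camera("scene"); cv2.imwrite("pics/e.png",cv2.resize(p[110:215,190:330],(800,600),interpolation=cv2.INTER_CUBIC)[...,::-1])
print(bot.get_obs()["ee_pos"],bot.get_obs()["wrist_force"])
E
```

```text
time: 9.9
ee_pos: [0.4687, 0.0547, 0.1459]
tcp_rot: [-90.0, 0.0, 79.8]
wrist_force: [0.5, 1.1, 0.7]
opening: 0.0475
time: 10.4
ee_pos: [0.4698, 0.0549, 0.2249]
tcp_rot: [-90.3, -0.1, 79.8]
wrist_force: [0.7, -0.1, -0.7]
opening: 0.0468
[0.46950396 0.05483788 0.22295659] [ 0.10063579 -0.49553983 -0.05805162]
```

View pics/e.png

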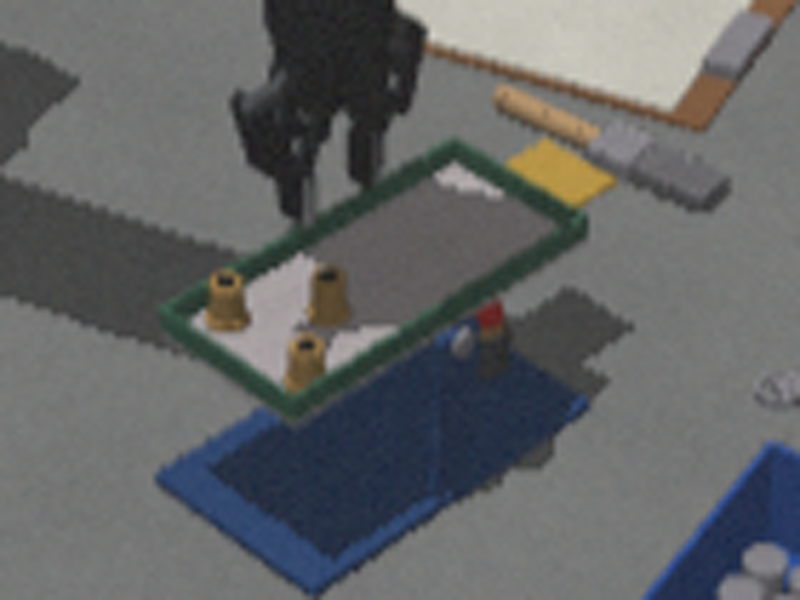

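The new bushing stands free at (328,293), upright, with the other two undisturbed. Next I measure the red buffer top and move above the tab with the fingers shut.

```bash
python3 -m jog '[[1,0.3,1.7,0,0,0,0],[1,0.6,3.4,0,0,0,0],[1,0.9,5.2,0,0,0,0],[1,1.2,7,0,0,0,0],[1,1.4,8.2,0,0,0,0]]' 20; python3 -m jog '[[1,0,0,-0.5,0,0,0],[1,0,0,-1.2,0,0,0],[1,0,0,-1.6,0,0,0],[1,0,0,-1.6,0,0,0],[1,0,0,-1.6,0,0,0]]'
cat >> h.py <<'E'
def F(n=8):
    "mean force over n readings (0.05 s each), last picture evaluated for the tray"
    f=[]; z=[]
    for i in range(n):
        p,d=bot.camera("top" if i==n-1 else "scene"); o=bot.get_obs(); f.append(o["wrist_force"]); z.append(o["ee_pos"])
    f=np.array(f); print("t",round(float(o["time"]),2),"tcp",np.mean(z,0).round(4),"F",f.mean(0).round(2),"sd",f[:,2].std().round(2))
    look(p,d)
    return p,d
def look(p,d,C=(.476,.098),a=80):
    h=hsv(p); al=world("top",np.where(d>0,d,1),np.ones(d.shape,bool)).reshape(384,512,3)
    c,s=np.cos(np.radians(a)),np.sin(np.radians(a)); D=al-np.array([*C,.135]); u=D[...,0]*c+D[...,1]*s; v=-D[...,0]*s+D[...,1]*c; w=D[...,2]
    fl=(abs(u)<.12)&(abs(v)<.055)&(abs(w)<.12)&(h[...,1]<60)&(h[...,2]>60)&(d>0)
    k=np.polyfit(u[fl],w[fl],1); th=-np.arctan(k[0]); r=w-np.polyval(k,u)
    b=(abs(u)<.14)&(abs(v)<.056)&(r>.008)&(r<.045)&(h[...,0]>10)&(h[...,0]<28)&(h[...,1]>90)
    n,l,st,ce=cv2.connectedComponentsWithStats(b.astype(np.uint8))
    print(" tilt",th.round(3),"bushings (x,y,top):",[[round(float(q),3) for q in ((u*np.cos(th)-w*np.sin(th))[l==i].mean(),v[l==i].mean(),r[l==i].max())]+[int(st[i,4])] for i in range(1,n) if st[i,4]>5])
E
python3 - <<'E'
from h import *
p=cv2.imread("pics/scene0.png")[...,::-1].copy(); d=np.load("d_scene.npy"); h=hsv(p)
m=np.zeros(d.shape,bool); m[155:185,265:290]=True
m&=((h[...,0]<8)|(h[...,0]>172))&(h[...,1]>120)
P=world("scene",d,m); print(len(P),P.round(3).tolist())
F(8)
E
```

```text
time: 10.95
ee_pos: [0.5035, 0.2623, 0.2198]
tcp_rot: [-89.9, 0.0, 79.9]
wrist_force: [0.5, -0.2, 0.6]
opening: -0.0005
time: 11.45
ee_pos: [0.5037, 0.2592, 0.1812]
tcp_rot: [-90.0, 0.0, 79.8]
wrist_force: [-0.3, -0.6, 0.3]
opening: 0.0001
13 [[0.499, 0.201, 0.064], [0.497, 0.191, 0.065], [0.5, 0.192, 0.066], [0.503, 0.196, 0.064], [0.502, 0.203, 0.059], [0.494, 0.195, 0.056], [0.498, 0.196, 0.057], [0.503, 0.196, 0.059], [0.506, 0.198, 0.06], [0.494, 0.196, 0.051], [0.496, 0.2, 0.049], [0.497, 0.205, 0.046], [0.504, 0.202, 0.051]]
t 11.85 tcp [0.504  0.2596 0.1817] F [ 0.07 -0.33  0.28] sd 0.7
 tilt 0.002 bushings (x,y,top): [[-0.098, -0.038, 0.033, 31], [-0.043, 0.001, 0.035, 31], [-0.092, 0.041, 0.037, 30]]
```

```bash
python3 -m jog '[[1,0.04,0.24,-0.5,0,0,0],[1,0.04,0.24,-1.1,0,0,0],[1,0.04,0.24,-1.5,0,0,0],[1,0.04,0.24,-1.56,0,0,0],[1,0.04,0.24,-1.56,0,0,0]]'; python3 -m jog '[[1,0,0,-0.1,0,0,0],[1,0,0,-0.2,0,0,0],[1,0,0,-0.3,0,0,0],[1,0,0,-0.3,0,0,0],[1,0,0,-0.3,0,0,0]]'; python3 -c "
from h import *
F(6)"
```

```text
time: 12.35
ee_pos: [0.5044, 0.2655, 0.1413]
tcp_rot: [-89.9, 0.0, 79.8]
wrist_force: [0.3, -0.6, 0.5]
opening: -0.0003
time: 12.85
ee_pos: [0.5051, 0.2658, 0.1356]
tcp_rot: [-90.1, -0.1, 79.8]
wrist_force: [-0.9, -0.9, 6.4]
opening: 0.0001
t 13.15 tcp [0.5051 0.2659 0.1356] F [-1.09 -0.5   5.51] sd 0.53
 tilt 0.006 bushings (x,y,top): [[-0.098, -0.037, 0.034, 31], [-0.042, 0.001, 0.035, 32], [-0.091, 0.041, 0.037, 31]]
```

```bash
python3 -m jog '[[1,0,-0.01,-0.25,0,0,0],[1,0,-0.02,-0.5,0,0,0],[1,-0.01,-0.05,-0.75,0,0,0],[1,-0.01,-0.08,-1,0,0,0],[1,-0.02,-0.09,-1.1,0,0,0]]'; python3 -m jog '[[1,0,-0.02,-0.12,0,0,0],[1,-0.01,-0.04,-0.24,0,0,0],[1,-0.01,-0.06,-0.36,0,0,0],[1,-0.02,-0.1,-0.48,0,0,0],[1,-0.02,-0.14,-0.6,0,0,0]]'; python3 -c "
from h import *
F(6)"
```

```text
time: 13.65
ee_pos: [0.5047, 0.2637, 0.1078]
tcp_rot: [-90.1, -0.1, 79.8]
wrist_force: [-0.7, 0.1, 7.5]
opening: -0.0
time: 14.15
ee_pos: [0.5042, 0.2605, 0.0934]
tcp_rot: [-90.1, -0.1, 79.8]
wrist_force: [-1.3, 2.7, 7.2]
opening: -0.0002
t 14.45 tcp [0.5042 0.2605 0.0932] F [-1.22  1.47  7.2 ] sd 0.6
 tilt 0.27 bushings (x,y,top): [[-0.101, -0.037, 0.035, 36], [-0.045, 0.001, 0.036, 36], [-0.093, 0.04, 0.037, 41]]
```

```bash
python3 -m jog '[[1,0,-0.02,-0.08,0,0,0],[1,-0.01,-0.04,-0.16,0,0,0],[1,-0.01,-0.06,-0.24,0,0,0],[1,-0.02,-0.08,-0.32,0,0,0],[1,-0.02,-0.1,-0.4,0,0,0]]'; python3 -c "
from h import *
F(4)"; python3 -m jog '[[1,0,-0.02,-0.06,0,0,0],[1,-0.01,-0.04,-0.12,0,0,0],[1,-0.01,-0.06,-0.18,0,0,0],[1,-0.02,-0.08,-0.24,0,0,0],[1,-0.02,-0.09,-0.3,0,0,0]]'; python3 -c "
from h import *
F(6)"
```

```text
time: 14.95
ee_pos: [0.5037, 0.2578, 0.0834]
tcp_rot: [-90.1, -0.1, 79.8]
wrist_force: [-3.2, 0.3, 9.6]
opening: -0.0003
t 15.15 tcp [0.5037 0.2578 0.0833] F [-1.89 -0.04  7.29] sd 0.41
 tilt 0.333 bushings (x,y,top): [[-0.098, -0.037, 0.038, 40], [-0.043, 0.001, 0.036, 38], [-0.091, 0.04, 0.035, 38]]
time: 15.65
ee_pos: [0.5033, 0.2553, 0.076]
tcp_rot: [-90.1, -0.1, 79.8]
wrist_force: [-1.6, -2.5, 9.0]
opening: 0.0001
t 15.95 tcp [0.5032 0.2553 0.0758] F [-1.1  -1.08  7.64] sd 1.03
 tilt 0.386 bushings (x,y,top): [[0.048, -0.039, 0.038, 39], [0.098, 0.001, 0.037, 22], [0.055, 0.041, 0.037, 37]]
```

```bash
python3 -c "
from h import *
F(8)"
```

```text
t 16.35 tcp [0.5034 0.2554 0.0758] F [-0.72 -1.05  6.23] sd 0.51
 tilt 0.387 bushings (x,y,top): [[0.111, -0.04, 0.038, 43], [0.105, 0.003, 0.025, 11], [0.111, 0.039, 0.039, 41]]
```

```bash
python3 -m jog '[[1,0,-0.02,-0.05,0,0,0],[1,-0.01,-0.04,-0.1,0,0,0],[1,-0.01,-0.06,-0.15,0,0,0],[1,-0.02,-0.08,-0.2,0,0,0],[1,-0.02,-0.1,-0.24,0,0,0]]'; python3 -c "
from h import *
F(5)"
```

```text
time: 16.85
ee_pos: [0.503, 0.253, 0.0698]
tcp_rot: [-90.1, -0.1, 79.8]
wrist_force: [-0.7, -0.5, 6.4]
opening: -0.0002
t 17.1 tcp [0.5029 0.253  0.0698] F [-0.6   0.29  6.3 ] sd 0.17
 tilt 0.43 bushings (x,y,top): [[0.11, -0.04, 0.039, 43], [0.105, 0.004, 0.022, 6], [0.11, 0.039, 0.038, 44]]
```

```bash
python3 -m jog '[[1,0,-0.02,-0.05,0,0,0],[1,-0.01,-0.04,-0.1,0,0,0],[1,-0.01,-0.06,-0.15,0,0,0],[1,-0.02,-0.08,-0.2,0,0,0],[1,-0.02,-0.1,-0.24,0,0,0]]'; python3 -c "
from h import *
F(6)"
```

```text
time: 17.6
ee_pos: [0.5025, 0.2504, 0.0639]
tcp_rot: [-90.1, -0.1, 79.8]
wrist_force: [-0.8, 0.4, 8.8]
opening: -0.0003
t 17.9 tcp [0.5025 0.2504 0.0639] F [-0.51 -1.02  7.43] sd 0.54
 tilt 0.465 bushings (x,y,top): [[0.11, -0.039, 0.037, 38], [0.101, 0.001, 0.02, 7], [0.11, 0.039, 0.038, 40]]
```

```bash
python3 -c "
from h import *
F(8)"; python3 -m jog '[[1,0,-0.02,-0.04,0,0,0],[1,-0.01,-0.04,-0.08,0,0,0],[1,-0.01,-0.04,-0.08,0,0,0]]'; python3 -c "
from h import *
F(8)"
```

```text
t 18.3 tcp [0.5025 0.2504 0.0639] F [-0.69 -0.77  7.39] sd 0.45
 tilt 0.465 bushings (x,y,top): [[0.109, -0.039, 0.038, 41], [0.103, 0.002, 0.019, 9], [0.111, 0.038, 0.039, 41]]
time: 18.6
ee_pos: [0.5023, 0.2494, 0.0619]
tcp_rot: [-90.1, -0.1, 79.8]
wrist_force: [-0.1, -0.6, 6.6]
opening: -0.0003
t 19.0 tcp [0.5023 0.2495 0.062 ] F [-0.52 -0.71  7.44] sd 0.28
 tilt 0.477 bushings (x,y,top): [[0.11, -0.039, 0.036, 41], [0.111, 0.038, 0.037, 40]]
```

```bash
python3 -m jog '[[1,0,-0.02,-0.04,0,0,0],[1,-0.01,-0.04,-0.08,0,0,0],[1,-0.01,-0.06,-0.12,0,0,0],[1,-0.02,-0.07,-0.16,0,0,0],[1,-0.02,-0.07,-0.16,0,0,0]]'; python3 -c "
from h import *
F(4)"
```

```text
time: 19.5
ee_pos: [0.5021, 0.2486, 0.0582]
tcp_rot: [-90.2, -0.2, 79.8]
wrist_force: [0.7, 4.3, 7.6]
opening: 0.0002
t 19.7 tcp [0.5022 0.2486 0.0583] F [0.42 4.47 7.54] sd 0.57
 tilt 0.506 bushings (x,y,top): [[0.109, -0.039, 0.038, 38], [0.101, 0.001, 0.021, 8], [0.11, 0.039, 0.039, 38]]
```

```bash
python3 -m jog '[[1,0,-0.02,-0.03,0,0,0],[1,-0.01,-0.04,-0.06,0,0,0],[1,-0.01,-0.05,-0.09,0,0,0],[1,-0.01,-0.05,-0.09,0,0,0]]'; python3 -c "
from h import *
F(5)"
```

```text
time: 20.1
ee_pos: [0.502, 0.2479, 0.0561]
tcp_rot: [-90.2, -0.2, 79.8]
wrist_force: [1.8, 8.1, 7.5]
opening: 0.0
t 20.35 tcp [0.502  0.2479 0.0561] F [1.2  7.54 7.04] sd 0.25
 tilt 0.528 bushings (x,y,top): [[0.11, -0.039, 0.039, 44], [0.101, 0.002, 0.019, 6], [0.109, 0.039, 0.04, 38]]
```

The side force of 7.5 N along +y means the finger is leaning on the tray's end wall. I'll shift outward and tilt the tool with the tray.

```bash
python3 -m jog '[[1,0.01,0.08,0,-0.6,0.1,0],[1,0.03,0.16,0,-1.5,0.26,0],[1,0.04,0.2,0,-2.4,0.42,0],[1,0.04,0.24,0,-3.2,0.56,0],[1,0.04,0.24,0,-3.94,0.69,0]]'; python3 -c "
from h import *
F(5)
print(bot.get_obs()['q'].round(1))"
```

```text
time: 20.85
ee_pos: [0.5027, 0.2527, 0.0557]
tcp_rot: [-90.3, 20.1, 79.8]
wrist_force: [0.4, -1.2, 6.4]
opening: -0.0001
t 21.1 tcp [0.5024 0.2532 0.0546] F [0.18 1.28 5.85] sd 1.15
 tilt 0.5 bushings (x,y,top): [[0.109, -0.039, 0.038, 42], [0.112, -0.0, 0.041, 45], [0.11, 0.04, 0.042, 44]]
[ 33.9  20.6   6.6  90.  -14.3  45.9]
```

```bash
python3 -m jog '[[1,0,-0.04,-0.04,0,0,0],[1,-0.01,-0.08,-0.08,0,0,0],[1,-0.02,-0.12,-0.12,0,0,0],[1,-0.03,-0.15,-0.12,0,0,0],[1,-0.03,-0.15,-0.12,0,0,0]]'; python3 -c "
from h import *
F(6)"
```

```text
time: 21.6
ee_pos: [0.5018, 0.2499, 0.052]
tcp_rot: [-90.2, 19.8, 79.8]
wrist_force: [1.4, 6.9, 3.6]
opening: 0.0
t 21.9 tcp [0.5018 0.2499 0.0521] F [1.11 6.44 3.34] sd 0.47
 tilt 0.523 bushings (x,y,top): [[0.109, -0.039, 0.041, 41], [0.11, -0.001, 0.041, 42], [0.109, 0.04, 0.04, 46]]
```

```bash
cat >> h.py <<'E'
def NT(n=5):
    "normal and tangential (outward) force on the tab, from the mean of n readings"
    f=[]
    for i in range(n):
        p,d=bot.camera("top"); o=bot.get_obs(); f.append(o["wrist_force"])
    f=np.array(f).mean(0)-[0.07,-0.33,0.28]; fu=f[0]*.174+f[1]*.985
    x,y,z=o["ee_pos"]; look(p,d); th=0.53
    print("t",round(float(o["time"]),2),"u",round((x-.476)*.174+(y-.098)*.985,4),"z",z.round(4),"N",(fu*np.sin(th)+f[2]*np.cos(th)).round(2),"T",(fu*np.cos(th)-f[2]*np.sin(th)).round(2))
E
python3 -m jog '[[1,0,0,-0.03,0,0,0],[1,0,0,-0.06,0,0,0],[1,0,0,-0.08,0,0,0],[1,0,0,-0.08,0,0,0]]'; python3 -c "
from h import *
NT()"
```

```text
time: 22.3
ee_pos: [0.5016, 0.2491, 0.05]
tcp_rot: [-90.2, 19.9, 79.8]
wrist_force: [1.3, 2.5, 4.8]
opening: 0.0001
 tilt 0.535 bushings (x,y,top): [[0.11, -0.04, 0.039, 43], [0.11, -0.001, 0.043, 43], [0.11, 0.04, 0.041, 47]]
t 22.55 u 0.1533 z 0.0501 N 5.86 T 0.79
```

```bash
python3 -m jog '[[1,0,-0.02,-0.04,0,0,0],[1,-0.01,-0.04,-0.08,0,0,0],[1,-0.01,-0.05,-0.11,0,0,0],[1,-0.01,-0.05,-0.11,0,0,0]]'; python3 -c "
from h import *
NT()"
```

```text
time: 22.95
ee_pos: [0.5014, 0.2476, 0.0473]
tcp_rot: [-90.2, 19.9, 79.8]
wrist_force: [0.3, 2.3, 6.5]
opening: 0.0001
 tilt 0.554 bushings (x,y,top): [[0.109, -0.039, 0.041, 47], [0.111, -0.0, 0.041, 47], [0.11, 0.04, 0.039, 43]]
t 23.2 u 0.1519 z 0.0475 N 6.61 T -0.57
```

```bash
python3 -m jog '[[1,0,-0.02,-0.04,0,0,0],[1,-0.01,-0.04,-0.08,0,0,0],[1,-0.01,-0.04,-0.08,0,0,0]]'; python3 -c "
from h import *
NT()"
```

```text
time: 23.5
ee_pos: [0.5012, 0.2465, 0.0454]
tcp_rot: [-90.2, 19.9, 79.8]
wrist_force: [0.7, 2.2, 6.7]
opening: 0.0002
 tilt 0.567 bushings (x,y,top): [[0.11, -0.039, 0.041, 42], [0.11, -0.001, 0.041, 45], [0.109, 0.04, 0.042, 41]]
t 23.75 u 0.1507 z 0.0455 N 6.67 T -0.66
```

```bash
python3 -m jog '[[1,0,-0.02,-0.04,0,0,0],[1,-0.01,-0.03,-0.06,0,0,0],[1,-0.01,-0.03,-0.06,0,0,0]]'; python3 -c "
from h import *
NT(4)"
```

```text
time: 24.05
ee_pos: [0.5011, 0.246, 0.0444]
tcp_rot: [-90.2, 19.9, 79.7]
wrist_force: [1.7, 2.9, 9.7]
opening: 0.0003
 tilt 0.57 bushings (x,y,top): [[0.108, -0.04, 0.041, 45], [0.109, -0.0, 0.04, 42], [0.109, 0.04, 0.04, 44]]
t 24.25 u 0.1501 z 0.0444 N 9.04 T -1.86
```

```bash
python3 -m jog '[[1,0,-0.02,-0.04,0,0,0],[1,-0.01,-0.03,-0.06,0,0,0],[1,-0.01,-0.03,-0.06,0,0,0]]'; python3 -c "
from h import *
NT(4)"
```

```text
time: 24.55
ee_pos: [0.501, 0.2454, 0.0434]
tcp_rot: [-90.3, 19.9, 79.7]
wrist_force: [0.8, 4.6, 11.7]
opening: -0.0002
 tilt 0.578 bushings (x,y,top): [[0.109, -0.04, 0.039, 43], [0.109, -0.001, 0.04, 44], [0.11, 0.039, 0.038, 45]]
t 24.75 u 0.1495 z 0.0434 N 12.18 T -2.72
```

```bash
python3 -m jog '[[1,0,0.01,0.016,0,0,0],[1,0,0.01,0.016,0,0,0],[1,0,0.01,0.016,0,0,0],[1,0,0.01,0.016,0,0,0],[1,0,0.01,0.016,0,0,0]]'; python3 -c "
from h import *
NT(8)"
```

```text
time: 25.25
ee_pos: [0.501, 0.2456, 0.0437]
tcp_rot: [-90.3, 19.9, 79.7]
wrist_force: [0.7, 2.8, 12.1]
opening: 0.0002
 tilt 0.576 bushings (x,y,top): [[0.11, -0.04, 0.044, 44], [0.108, -0.0, 0.043, 41], [0.109, 0.039, 0.037, 45]]
t 25.65 u 0.1497 z 0.0437 N 10.87 T -2.6
```

```bash
for i in 1 2 3; do python3 -m jog '[[1,0,0,0,0,0,0],[1,0,0,0,0,0,0],[1,0,0,0,0,0,0],[1,0,0,0,0,0,0],[1,0,0,0,0,0,0]]'|grep -E "time|force|pos"; done;  python3 -c "
from h import *
NT(5)"
```

```text
time: 26.15
ee_pos: [0.501, 0.2455, 0.0437]
wrist_force: [0.6, 2.9, 10.7]
time: 26.65
ee_pos: [0.501, 0.2455, 0.0437]
wrist_force: [0.2, 3.5, 11.1]
time: 27.15
ee_pos: [0.501, 0.2456, 0.0437]
wrist_force: [0.3, 2.8, 11.2]
 tilt 0.575 bushings (x,y,top): [[0.109, -0.04, 0.038, 44], [0.108, 0.0, 0.04, 44], [0.109, 0.039, 0.045, 41]]
t 27.4 u 0.1497 z 0.0437 N 11.18 T -3.12
```

```bash
python3 -m jog '[[1,0,0.05,0.1,0,0,0],[1,0.02,0.11,0.3,0.2,-0.03,0],[1,0.03,0.18,0.5,0.5,-0.09,0],[1,0.04,0.26,0.75,0.75,-0.13,0],[1,0.06,0.33,1,1,-0.17,0]]'; python3 -m jog '[[1,0.01,0.08,0.2,0.3,-0.05,0],[1,0.02,0.16,0.4,0.6,-0.1,0],[1,0.04,0.22,0.6,0.9,-0.16,0],[1,0.05,0.29,0.8,1.2,-0.21,0],[1,0.06,0.35,1,1.5,-0.26,0]]';  python3 -c "
from h import *
NT(1)"
```

```text
time: 27.9
ee_pos: [0.502, 0.2543, 0.0678]
tcp_rot: [-90.1, 14.7, 79.8]
wrist_force: [0.4, 5.9, 2.9]
opening: -0.0001
time: 28.4
ee_pos: [0.5033, 0.2622, 0.0926]
tcp_rot: [-90.0, 7.2, 79.8]
wrist_force: [2.9, 4.0, 3.0]
opening: 0.0002
 tilt 0.278 bushings (x,y,top): [[0.111, -0.039, 0.038, 43], [0.112, -0.0, 0.037, 41], [0.113, 0.04, 0.038, 42]]
t 28.45 u 0.1666 z 0.0936 N 6.95 T 2.2
```

```bash
python3 -m jog '[[1,0.01,0.04,0.2,0.3,-0.05,0],[1,0.02,0.08,0.4,0.6,-0.1,0],[1,0.02,0.11,0.6,0.9,-0.16,0],[1,0.03,0.14,0.8,1.2,-0.21,0],[1,0.03,0.17,1,1.4,-0.25,0]]'; python3 -m jog '[[1,0,0.01,0.12,0,0,0],[1,0,0.02,0.25,0,0,0],[1,0,0.03,0.37,0,0,0],[1,0.01,0.04,0.49,0,0,0],[1,0.01,0.04,0.6,0,0,0]]';  python3 -m jog '[[1,0,0,0.1,0,0,0],[1,0,0,0.2,0,0,0],[1,0,0,0.3,0,0,0],[1,0,0,0.4,0,0,0],[1,0,0,0.5,0,0,0]]'; python3 -c "
from h import *
NT(1)"
```

```text
time: 28.95
ee_pos: [0.5037, 0.266, 0.1175]
tcp_rot: [-90.0, 0.1, 79.8]
wrist_force: [1.0, 1.7, 3.0]
opening: 0.0002
time: 29.45
ee_pos: [0.5038, 0.267, 0.1318]
tcp_rot: [-90.0, 0.3, 79.8]
wrist_force: [1.2, -2.5, 2.7]
opening: 0.0002
time: 29.95
ee_pos: [0.5038, 0.2673, 0.1442]
tcp_rot: [-89.9, 0.2, 79.8]
wrist_force: [0.6, -0.3, -0.1]
opening: 0.0002
 tilt -0.005 bushings (x,y,top): [[0.113, -0.038, 0.038, 36], [0.113, 0.001, 0.035, 33], [0.113, 0.04, 0.037, 34]]
t 30.0 u 0.1717 z 0.1447 N -0.48 T 0.33
```

The tray is level and released. Next I raise the arm clear and take a last look.

```bash
python3 -m jog '[[1,0,0,0.5,0,0,0],[1,0,0,1.2,0,0,0],[1,0,0,2,0,0,0],[1,0,0,3,0,0,0],[1,0,0,4,0,0,0]]'; python3 -m jog '[[1,0,0,0,0,0,0],[1,0,0,0,0,0,0],[1,0,0,0,0,0,0],[1,0,0,0,0,0,0],[1,0,0,0,0,0,0]]'
python3 - <<'E'
from h import *
NT(1)
p,d=bot.camera("scene"); cv2.imwrite("pics/f.png",cv2.resize(p[100:340,90:410],(800,600),interpolation=cv2.INTER_CUBIC)[...,::-1])
E
```

```text
time: 30.5
ee_pos: [0.5038, 0.2672, 0.2461]
tcp_rot: [-90.0, 0.2, 79.8]
wrist_force: [0.0, 0.3, 0.4]
opening: 0.0001
time: 31.0
ee_pos: [0.5037, 0.2671, 0.2437]
tcp_rot: [-89.9, 0.2, 79.8]
wrist_force: [0.2, 0.3, 0.6]
opening: 0.0002
 tilt 0.001 bushings (x,y,top): [[0.113, -0.038, 0.037, 35], [0.117, -0.001, 0.036, 45], [0.113, 0.041, 0.039, 34]]
t 31.05 u 0.1714 z 0.2439 N -0.63 T 0.49
```

View pics/f.png

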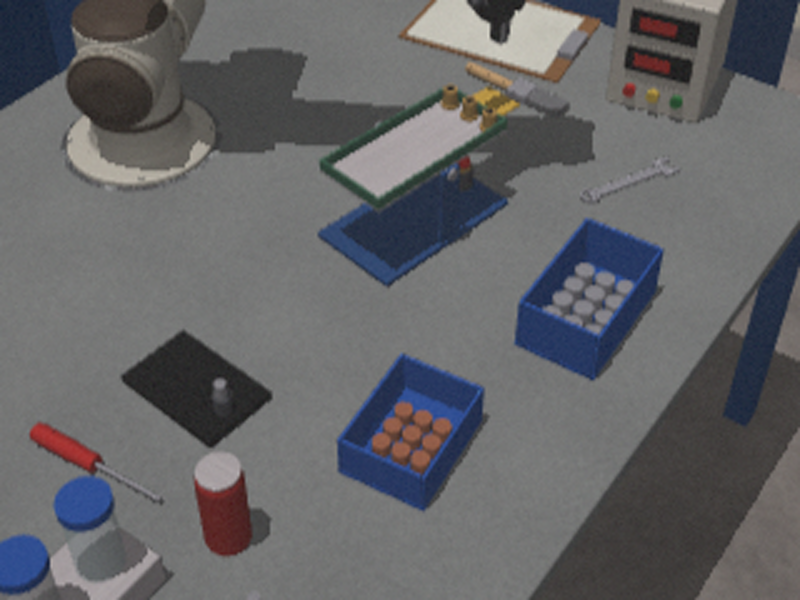

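The three bushings stand at the tab end, at (450,95), (468,108) and (488,118). The tray is level and the bystanders are where they were.

```bash
python3 -c "
from h import *
print(bot.job_done())"
```

```text
the job is handed in; nothing more can be done
None
```

The job is finished and handed in at about 31 s on the robot's clock. I stood the bushing from the pad at about x = -43, y = 0 mm in the tray. All three bushings slid to the tab end at about 0.39 rad, before the tray met the buffer at about 0.57 rad.

- **Hold on the buffer:** I held it for about 2 s with roughly 4.2 to 4.5 N extra at the tab, which I estimate as 6 to 7.5 N on the buffer. The highest reading, just before I eased off, was about 5.5 N extra at the tab, or 7.5 to 9 N on the buffer. Buffer force was worked out from the wrist force, not measured directly.
- **Letting up:** I raised the tab at about 0.3 rad/s with the finger still on it until the tray was level, then moved the arm clear.
- **Last checks:** the tilt was 0.00 rad within camera noise. All three bushings stood upright at x of about 113 to 117 mm, the wrist force was near zero, and the bystanders looked unmoved in the last picture.
- **What went less cleanly:** around 0.50 to 0.53 rad on the way down there was a side force of up to 7.5 N, from the finger against the end wall or friction on the tab. I tilted the tool 20° and moved it outward, then used the force normal to the tab, because the vertical reading alone was skewed by friction.

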